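# Strap a shaft into the wash fixture and spray it

### The job

Lay the steel shaft from the orange cradle into the two V supports of the wash fixture, centred end to end, and swing the yellow strap over it as far as it goes. Then wet it with the blue canister: press its red nozzle cap fully down for a moment and let it spring back up. Leave the green canister's cap alone, do not spray before the strap is closed, and do not disturb the bottle, the jar or the solenoid.

Things in the scene. Friction and masses are not known exactly. Their poses are not given: they have to be found in the camera images.
- v_centre (a point): Wash fixture, fixed to the bench: grey base plate 150 x 140 mm, 12 mm thick, with two dark V supports (90 degree V, each 20 mm wide along x, 74 mm across y and 54 mm high above the bench) at x = -50 and +50 mm, so an 80 mm gap lies between them. This point is where the middle of the shaft's axis must come to rest, 55 mm above the bench. x = along the V groove (the shaft's axis), y = across the groove towards the strap's pivot and the canisters, z up.
- strap_pivot (a point): Axis of the vertical hinge of the yellow strap, a 26 mm post 60 mm along +y of the V centre; the point is at the strap's top face, 83 mm above the bench. Axes turn with the strap: the strap runs along its -y.
- strap_knob (a point): Middle of the black upright knob on the strap (round, 18 mm diameter, 28 mm tall, standing on the strap from 83 to 112 mm above the bench), 100 mm from the pivot axis and 11 mm from the strap's free end. The strap is 22 mm wide and 10 mm thick, its underside 73 mm above the bench, 2.5 mm above a seated shaft. Axes turn with the strap: -y points from the pivot to the knob.
- strap (a joint): Angle of the strap about its vertical hinge (rad): 0 = closed, lying straight across the middle of the V groove against its stop (knob 40 mm beyond the groove); it grows clockwise seen from above, to a stop at 1.75; at 1.57 the strap points along the fixture's -x, clear of the groove. It swings level, with light friction (under 1 N at the knob), and stays where it is left. At the start it may lie part-way across the groove.
- shaft_mid (a point): Middle of the steel shaft's axis; a plain round bar with dark bands, 32 mm diameter, 150 mm long, about 0.4 kg, axis along its own x. It starts lying level in the orange cradle with this point 38 mm above the bench.
- cradle: Fixed cradle, black base 190 x 70 x 6 mm with two orange saddles (20 mm wide, cheeks to 32 mm above the bench, 53 mm over the cheeks) at x = -55 and +55 mm; the shaft lies along its x, open to the fingers between the saddles. Origin: centre of its underside.
- cleaner_top (a point): Centre of the top face of the red nozzle cap on the blue canister with a white band (fixed to the bench, 60 mm diameter, on a 74 mm square foot), 150 mm above the bench when up. The cap is 36 mm in diameter, 32 mm across its flat top; a thin red spout points along -y at the shaft. Blue and green canisters stand side by side 110 mm apart beyond the strap's pivot, either way round.
- cleaner_cap (a joint): How far the red cap is pressed down (m): 0 = up, 0.010 = fully down on its stop. Sprung: about 3 N to start moving, 10 N fully down; springs back by itself.
- lube_top (a point): Centre of the top face of the black nozzle cap on the green canister with a yellow band: same size and height as the blue one. Not to be pressed.
- lube_cap (a joint): How far the black cap is pressed down (m), 0 = up.
- bottle: Bystander, loose: upright grey bottle with black cap, 56 mm diameter, 170 mm tall. Origin: centre of its underside. Bottle and jar stand between the cradle and the fixture, near and far, either way round.
- jar: Bystander, loose: upright amber jar with red lid, 64 mm diameter, 70 mm tall. Origin: centre of its underside.
- solenoid: Bystander, loose: upright dark solenoid with orange plug, about 40 mm diameter (plug reaches 33 mm from the axis along x), 70 mm tall. Origin: centre of its underside.
- casting: Fixed obstacle: aluminium casting with a maze of channels, 190 x 150 x 46 mm. Origin: centre of its underside.
Not all that is in view belongs to the job. There is more than one size of the part that bears shaft_mid; the job needs the smaller.

How it is judged:
On the way, in this order (a step that is already met when the one before it is completed fails the run):
1. the shaft lies released in both Vs, centred (x of shaft_mid in the frame of v_centre between -0.015 and 0.015 m and y of shaft_mid in the frame of v_centre between -0.004 and 0.004 m and z of shaft_mid in the frame of v_centre between -0.004 and 0.004 m and angle between the x axis of shaft_mid and the x axis of v_centre, either way round below 0.06 rad and contact force between shaft and the fingers below 0.3 N), for 0.2 s.
2. the strap is swung closed over the seated shaft (x of shaft_mid in the frame of v_centre between -0.015 and 0.015 m and y of shaft_mid in the frame of v_centre between -0.004 and 0.004 m and z of shaft_mid in the frame of v_centre between -0.004 and 0.004 m and angle between the x axis of shaft_mid and the x axis of v_centre, either way round below 0.06 rad and value of joint strap below 0.12 rad), for 0.2 s.
3. the red cap is pressed down to its stop (all of step 2 and value of joint cleaner_cap above 0.008 m), for 0.1 s.
At the end, for the whole second after the job is handed in: The shaft rests in both Vs (axis within 4 mm of the V centre across and in height, within 15 mm end to end, within 0.06 rad of the groove), at rest; the strap is within 0.12 rad of closed; both caps are up again (within 2 mm) (all of step 2 and value of joint each of cleaner_cap, lube_cap below 0.002 m and linear speed of shaft below 0.02 m/s); the robot touches nothing.
It fails at once if the green canister's cap is pressed more than 3 mm (value of joint lube_cap above 0.003 m).
It fails at once if the red cap is pressed more than 4 mm while the strap is open (value of joint cleaner_cap above 0.004 m and value of joint strap above 0.2 rad).
It fails at once if the bottle, jar or solenoid is shifted by more than 30 mm or tipped (distance of any of bottle, jar, solenoid from where it was at the start of the episode above 0.03 m or angle between any of bottle, jar, solenoid's own z axis and vertical above 0.35 rad).
It also fails if it takes over 72 s, if anything falls off the work surface, if the arm or the gripper's body presses on something with over 40 N, if the wrist force passes 120 N, or if a joint passes its speed limit or range.

### The arm

A 6-joint arm with a two-finger parallel gripper is mounted at the origin on the work surface. World frame = base frame: x ahead of the robot, y to its left, z up, the work surface at z = 0. Lengths are in m, angles in rad, forces in N, time in s.
With the tool pointing down it reaches from about 0.375 to 0.925 m from the base axis. Payload 5.7 kg.
Tool frame: the origin (TCP) lies at the very end of the fingers, on their centre line; the grasp point (between the pads) lies 19 mm behind it; z points along the fingers, y is the direction in which the jaws open and shut (so a half turn about z gives the same grasp; the last joint's range is limited). The gripper opens to 88 mm and grips with 3 to 60 N. Pads are 20 mm wide; open, the fingers measure 115 mm over their backs; the gripper's body (75 mm by 178 mm) begins 61 mm behind the grasp point.
Start: joints at [-1.425, 0.359, 1.51, -0, 1.272, -0.115], TCP at [0.155, -0.58, 0.223] pointing down, gripper open.
Joint ranges: [-2.97, 2.97], [-1.01, 2.36], [0.21, 2.38], [-0.96, 4.11], [0.2, 2.71], [-2.98, 2.98]. Speed limits (rad/s): [2.39, 2.39, 3.14, 3.14, 3.14, 3.14].

### API

Orientations are given as [roll, pitch, yaw] about the fixed x, y, z axes, in that order (R = Rz(yaw) Ry(pitch) Rx(roll)).
In Python, from cell import get_state, capture, workorder gives the robot as it stands. The module is installed in compiled form; this text tells all that it offers.
- The arm moves only by the shell command python3 -m inch 'ROWS'. ROWS is a JSON object of lists of equal length, an entry for each row: "xyz": the shift along the tool's x, y, z in m, a list of three; "twist": the turn, a rotation vector about the tool's x, y, z in rad, a list of three; "jaw": the finger opening in m, from 0 to 0.0878. In form: {"xyz": [[x, y, z], ...], "twist": [[wx, wy, wz], ...], "jaw": [jaw, ...]}. A call has 1 to 10 rows; each row is the pose to reach, as a shift and turn from the pose measured when the call began, along the tool's axes at that moment; what a row does not reach only later rows make up. A row lasts 1/8 s, in which the tool goes at most 62.5 mm and 10.7 degrees, less where a joint would pass 70% of its speed; a pose out of reach is approached as far as the arm can. A call with a gripper value outside its range is refused whole. The fingers move at their own pace and stop on an object; the grip force is fixed at half the most. Time passes only in rows, so rows that repeat a pose let the fingers close. It gives the time, the measured TCP pose, the force and the opening at its end, in the units of the state.
- get_state(): the state, without advancing time (a new reading comes with each control period).
- capture(name): name is "side" or "top" or "wrist"; returns a dict with "frame" (420x560x3 uint8, blue, green, red), "range_z" (420x560 float32, m along the optical axis (not along the pixel's ray), 0 where there is no reading), "K" (3x3 intrinsics, pixels), "k1" (the pictures are not rectified: a ray, as slopes to the right and down, at radius r is drawn at 1 + k1 r^2 times it, then the intrinsics apply), "rvec" (rotation vector, rad) and "tvec" (3), from world to camera coordinates, as OpenCV has them. Camera axes: x right, y down, z forward; pixel columns grow to the right and rows downward; lengths in m; the calibration is good to about 2 mm. A picture is of the moment at which its call begins.
- workorder.sign_off(): hands the job in, once; it reports no verdict.
The state is a dict: "t": time; "joint_positions": joint angles; "dq": joint speeds; "joint_efforts": joint torques, N m; "tcp_pos": TCP position; "ee_rot": TCP orientation; "force": force on the tool from outside, world axes, zero at the start; "ft_torque": the same for the moment, N m; "opening": opening from 0.0 (shut) to 1.0 (fully open).
Only numpy, scipy, OpenCV 4.12 (cv2) and the standard library are available. Lean on these libraries where they do the work, as an engineer would, in place of code of your own. Each camera call takes 0.05 s, during which the arm holds its last target. There are 200 camera calls.

## Working session

There is one attempt and no reset: what is moved stays moved. The work goes in short steps, Python scripts to look and compute and a shell command to move; the robot and the scene stay as the last step left them, time stands still between calls to the robot, and variables do not carry over. Pictures are saved under pics/ and viewed, about 8 in all and at most 12, crops included, and the job is handed in when it is done.

```bash
ls; mkdir -p pics; cat > h.py <<'E'
import numpy as np, cv2
from cell import get_state, capture
from scipy.spatial.transform import Rotation as R
def cap(n):
    c=capture(n); c['R']=cv2.Rodrigues(np.array(c['rvec'],float))[0]; c['t']=np.array(c['tvec'],float).ravel(); c['K']=np.array(c['K'],float); return c
def slopes(c,uv):
    uv=np.atleast_2d(np.array(uv,float)); d=np.array([c['k1'],0,0,0],float)
    return cv2.undistortPoints(uv[:,None],c['K'],d,None,None)[:,0]
def onplane(c,uv,z):
    s=slopes(c,uv); d=np.c_[s,np.ones(len(s))]@c['R']; o=-c['R'].T@c['t']
    return o+d*((z-o[2])/d[:,2])[:,None]
def cloud(c):
    h,w=c['range_z'].shape; u,v=np.meshgrid(np.arange(w),np.arange(h))
    s=slopes(c,np.c_[u.ravel(),v.ravel()]); Z=c['range_z'].ravel()
    P=(np.c_[s,np.ones(len(s))]*Z[:,None]-c['t'])@c['R']
    P[Z==0]=np.nan; return P.reshape(h,w,3)
def proj(c,P):
    return cv2.projectPoints(np.atleast_2d(P).astype(float),np.array(c['rvec'],float),c['t'],c['K'],np.array([c['k1'],0,0,0],float))[0][:,0]
E
python3 - <<'E'
from h import *
for n in ('top','side'):
    c=cap(n); cv2.imwrite(f'pics/{n}0.png',c['frame']); print(n,-c['R'].T@c['t'],c['k1'])
    np.savez(f'{n}0.npz',**c)
s=get_state();print(s['tcp_pos'],s['ee_rot'],s['t'])
E
```

```text
pics
top [0.38642547 0.04749106 1.37323633] -0.02337252136047667
side [0.26112543 0.89523695 1.09212085] -0.09929938105831485
[ 0.15463216 -0.579093    0.22191256] [-3.13997657e+00 -2.12094283e-04  2.60828387e-01] 0.1
```

View pics/top0.png

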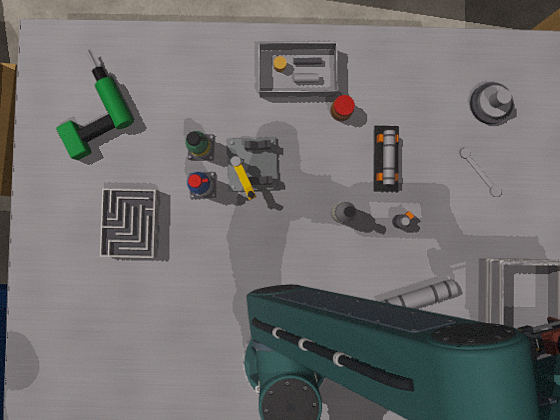

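View pics/side0.png

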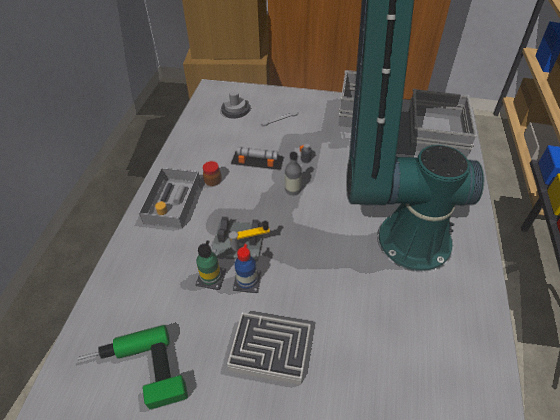

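The top view shows these candidates:
- Shaft in the orange cradle, px (388,158), which matches the description.
- Thicker loose bar on the bench, (425,293).
- Pieces in the grey tray, (308,70).
- Spanner, (480,170).

The fixture is at (253,165), the strap pivot at (236,162) and the knob at (250,195). The blue canister with the red cap is at (199,183) and the green one at (199,145). I choose the bar in the cradle and will check it in a crop.

```bash
python3 - <<'E'
from h import *
c=dict(np.load('top0.npz')); c['k1']=float(c['k1']); P=cloud(c); f=c['frame']; hsv=cv2.cvtColor(f,cv2.COLOR_BGR2HSV)
def box(n,u0,u1,v0,v1,lo,hi,z0,z1):
    m=np.zeros(f.shape[:2],bool); m[v0:v1,u0:u1]=1
    m&=cv2.inRange(hsv,lo,hi)>0; z=P[...,2]; m&=(z>z0)&(z<z1)
    v,u=np.nonzero(m); Q=P[m]; r=cv2.minAreaRect(Q[:,:2].astype(np.float32)*1000)
    print(n,len(Q),'px',u.mean().round(1),v.mean().round(1),'med',np.median(Q,0).round(4),'min',Q.min(0).round(3),'max',Q.max(0).round(3),'rect',np.round(r[0],1),np.round(r[1],1),round(r[2],1)); return m
A=((0,0,0),(180,255,255))
box('shaft',365,410,115,200,(0,0,0),(180,90,255),.043,.065)
box('bigbar',380,470,270,312,(0,0,0),(180,90,255),.02,.08)
box('orange',365,410,115,200,(5,150,80),(20,255,255),.01,.06)
box('cradle',365,410,115,200,*A,.003,.065)
box('redcap',180,220,165,205,(0,120,60),(8,255,255),.13,.17)
box('redcap2',180,220,165,205,(170,120,60),(180,255,255),.13,.17)
box('lubecap',180,220,125,165,*A,.14,.17)
box('strap',220,270,145,210,(20,120,80),(35,255,255),.06,.1)
box('knob',235,270,185,210,(0,0,0),(180,255,70),.095,.13)
box('base',222,290,125,205,*A,.006,.02)
box('V',222,290,125,205,(0,0,0),(180,80,90),.03,.06)
box('bottle',325,375,195,235,*A,.15,.2)
box('jar',325,365,90,130,*A,.05,.09)
box('sol',390,425,205,235,*A,.04,.09)
g=f[110:250,170:430]; cv2.imwrite('pics/crop.png',cv2.resize(g,None,fx=3,fy=3,interpolation=2))
E
```

```text
shaft 587 px 388.8 157.0 med [ 0.5768 -0.2758  0.0516] min [ 0.502 -0.293  0.043] max [ 0.653 -0.261  0.061] rect [ 577.7 -276.7] [151.   32.3] 0.5
bigbar 1005 px 425.2 294.7 med [ 0.1965 -0.3873  0.0426] min [ 0.161 -0.474  0.02 ] max [ 0.241 -0.267  0.054] rect [ 188.2 -372.8] [ 46.  209.2] 18.9
orange 136 px 384.6 157.0 med [ 0.6241 -0.2579  0.0312] min [ 0.515 -0.305  0.013] max [ 0.645 -0.248  0.039] rect [ 579.7 -277. ] [ 56.8 130.1] 89.9
cradle 1964 px 386.5 157.8 med [ 0.5771 -0.2712  0.0087] min [ 0.462 -0.347  0.003] max [ 0.707 -0.218  0.061] rect [ 584.5 -282.3] [244.3 128.1] 0.6
redcap 140 px 195.6 180.6 med [0.4918 0.2426 0.1497] min [0.475 0.216 0.133] max [0.506 0.259 0.157] rect [490.3 238. ] [42.9 29.9] 81.1
redcap2 18 px 197.1 181.3 med [0.4872 0.2385 0.1454] min [0.475 0.221 0.14 ] max [0.509 0.259 0.151] rect [489.7 241.9] [28.2 33.4] 57.6
lubecap 166 px 194.0 138.4 med [0.6001 0.2492 0.1491] min [0.584 0.222 0.14 ] max [0.617 0.268 0.155] rect [602.5 247.1] [33.3 44.7] 28.3
strap 230 px 243.4 179.1 med [0.5041 0.1243 0.0834] min [0.45  0.094 0.075] max [0.544 0.
[... 190 characters left out ...]
 px 252.1 163.1 med [0.5587 0.1014 0.0122] min [ 0.442 -0.003  0.006] max [0.666 0.19  0.02 ] rect [554.   93.1] [193.8 222.7] 89.8
V 364 px 258.9 159.7 med [0.5967 0.0827 0.0474] min [0.495 0.049 0.03 ] max [0.617 0.126 0.058] rect [555.9  87.8] [120.6  72.5] 2.9
bottle 90 px 348.8 211.3 med [ 0.4212 -0.1482  0.17  ] min [ 0.409 -0.161  0.16 ] max [ 0.432 -0.136  0.176] rect [ 420.2 -148.6] [22.7 25.1] 1.1
jar 360 px 342.9 104.7 med [ 0.7152 -0.1439  0.0696] min [ 0.688 -0.172  0.051] max [ 0.761 -0.096  0.077] rect [ 729.9 -139.3] [86.2 57.1] 23.9
sol 207 px 403.4 220.1 med [ 0.4029 -0.3157  0.0515] min [ 0.381 -0.346  0.04 ] max [ 0.428 -0.297  0.077] rect [ 403.6 -322.2] [38.4 52.9] 32.1
```

View pics/crop.png

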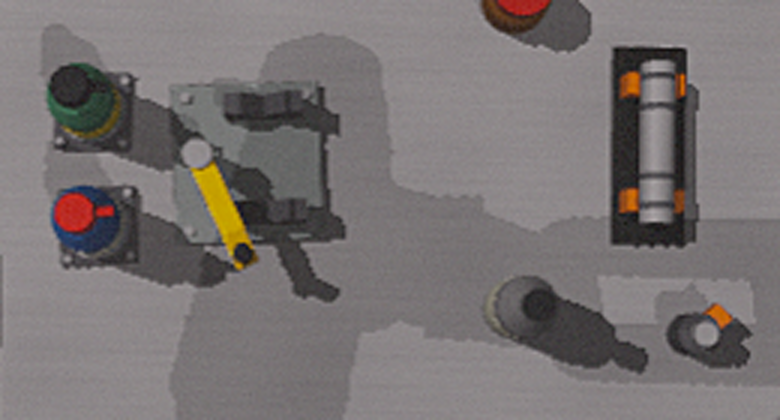

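The crop confirms the cradle bar: 151 x 32 mm, top at z≈0.054. The loose bar is about 46 x 209 mm. Strap sits at about 1.1 rad, so it overhangs the -x end of the groove. I'll swing it open before placing the shaft. Next I'll move above the fixture and refine its pose with the wrist camera.

```bash
cat >> h.py <<'E'
def go(*targets):
    "world targets (x,y,z,yaw) -> tool-frame shift and twist from the present pose"
    s=get_state(); R0=R.from_euler('xyz',s['ee_rot']); p=np.array(s['tcp_pos'])
    print('at',p.round(4),np.round(s['ee_rot'],4),'F',np.round(s['force'],1),'open',round(s['opening'],3),'t',round(s['t'],2))
    for x,y,z,yaw in targets:
        Rt=R.from_euler('xyz',[np.pi,0,yaw])
        print(R0.inv().apply(np.array([x,y,z])-p).round(4), (R0.inv()*Rt).as_rotvec().round(4))
E
python3 -c "
from h import *
go((.45,-.38,.35,0),(.5,0.0,.35,0))"
```

```text
at [ 0.1546 -0.5791  0.2219] [-3.140e+00 -2.000e-04  2.608e-01] F [-0.6 -0.2  1.6] open 1.0 t 0.1
[ 0.3367 -0.1164 -0.1278] [-0.0016 -0.      0.2608]
[ 0.4831 -0.4706 -0.1272] [-0.0016 -0.      0.2608]
```

```bash
python3 -m inch '{"xyz":[[0,0,-0.06],[0.11,-0.04,-0.127],[0.22,-0.08,-0.127],[0.337,-0.116,-0.127],[0.337,-0.116,-0.127],[0.337,-0.116,-0.127],[0.337,-0.116,-0.127],[0.483,-0.471,-0.127],[0.483,-0.471,-0.127],[0.483,-0.471,-0.127]],"twist":[[0,0,0],[0,0,0.1],[0,0,0.2],[0,0,0.26],[0,0,0.26],[0,0,0.26],[0,0,0.26],[0,0,0.26],[0,0,0.26],[0,0,0.26]],"jaw":[0.0878,0.08,0.06,0.04,0.02,0,0,0,0,0]}'
python3 -c "
from h import *
go((.47,0.05,.35,0))"
```

```text
t: 1.35
tcp_pos: [0.4744, -0.1923, 0.349]
ee_rot: [-3.139, 0.001, 0.001]
force: [0.3, -0.6, -0.1]
opening: 0.039
at [ 0.4744 -0.1923  0.349 ] [-3.1394e+00  8.0000e-04  6.0000e-04] F [ 0.3 -0.6 -0.1] open 0.039 t 1.35
[-0.0043 -0.2423 -0.0005] [-0.0022  0.0008  0.0006]
```

```bash
python3 -m inch '{"xyz":[[-0.004,-0.06,0],[-0.004,-0.12,0],[-0.004,-0.18,0],[-0.004,-0.242,0],[-0.004,-0.242,0],[-0.004,-0.242,0]],"twist":[[0,0,0],[0,0,0],[0,0,0],[0,0,0],[0,0,0],[0,0,0]],"jaw":[0,0,0,0,0,0]}'
python3 - <<'E'
from h import *
c=cap('wrist'); np.savez('w1.npz',**c); cv2.imwrite('pics/w1.png',c['frame']); print(-c['R'].T@c['t'], c['R'][2])
go()
E
```

```text
t: 2.1
tcp_pos: [0.47, 0.0495, 0.3492]
ee_rot: [-3.14, 0.001, 0.002]
force: [0.4, 0.5, -0.0]
opening: 0.006
[0.55475085 0.04974089 0.5109978 ] [-0.30772974  0.00174771 -0.9514722 ]
at [0.4702 0.0488 0.3493] [-3.1401e+00  1.2000e-03  1.0000e-04] F [ 0.7 -0.4 -0.7] open 0.007 t 2.15
```

View pics/w1.png

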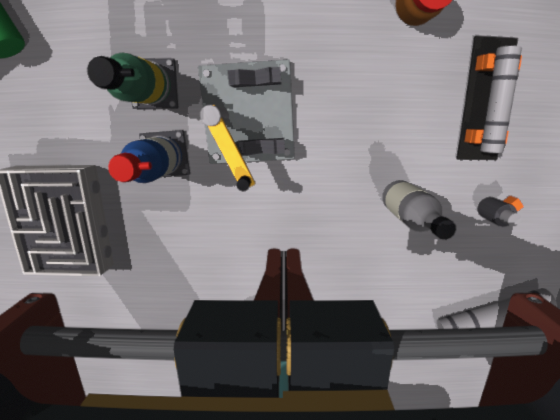

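The wrist view shows these positions:
- Fixture plate corners at about (203,68), (292,60), (212,162) and (297,157), V supports at (250,75) and (258,147).
- Post (210,115), knob (243,184).
- Red cap (123,167), black cap (104,72).
- Shaft (500,98).

I'll measure the fixture from the depth cloud and rays.

```bash
python3 - <<'E'
from h import *
def fit(name):
    c=dict(np.load(name)); c['k1']=float(c['k1']); P=cloud(c); f=c['frame']; hsv=cv2.cvtColor(f,cv2.COLOR_BGR2HSV)
    z=P[...,2]; X,Y=P[...,0],P[...,1]
    roi=(X>.44)&(X<.68)&(Y>-.01)&(Y<.2)
    print(name)
    # plate: colour test + height
    m=roi&(z>.008)&(z<.018); 
    yel=(cv2.inRange(hsv,(20,120,80),(35,255,255))>0)
    Q=onplane(c,np.c_[np.nonzero(m)[1],np.nonzero(m)[0]],.012)[:,:2]
    r=cv2.minAreaRect((Q*1000).astype(np.float32)); print(' plate',np.round(r,1) if 0 else r)
    for lo,hi in ((.535+.04,.63),(.48,.535)):
        m=roi&(z>.046)&(z<.062)&(X>lo)&(X<hi)&~yel&(Y<.13)
        Q=P[m]; print(' V tops',len(Q),cv2.minAreaRect((Q[:,:2]*1000).astype(np.float32)),'zmax',np.percentile(Q[:,2],95).round(4))
    m=yel&roi&(z>.078)&(z<.09); Q=P[m]; v=cv2.fitLine((Q[:,:2]*1000).astype(np.float32),cv2.DIST_HUBER,0,.01,.01).ravel()
    print(' strap',len(Q),v,np.median(z[m]))
    m=roi&(z>.1)&(z<.12)&(X<.5); Q=P[m];print(' knob',len(Q),Q.mean(0).round(4), Q.max(0).round(4),Q.min(0).round(4))
    for n,a,b in (('red',.44,.545),('blk',.55,.66)):
        m=(X>a)&(X<b)&(Y>.2)&(Y<.3)&(z>.145)&(z<.156); Q=P[m]; r=cv2.minEnclosingCircle((Q[:,:2]*1000).astype(np.float32)); print(' cap',n,len(Q),np.median(Q,0).round(4),Q.min(0).round(4),Q.max(0).round(4),r)
    m=(X>.48)&(X<.68)&(Y>-.3)&(Y<-.25)&(z>.044)&(z<.065)&(hsv[...,1]<90); Q=P[m]; print(' shaft',cv2.minAreaRect((Q[:,:2]*1000).astype(np.float32)),Q[:,2].max())
fit('w1.npz'); fit('top0.npz')
c=dict(np.load('w1.npz')); c['k1']=float(c['k1'])
cv2.imwrite('pics/w1c.png',cv2.resize(c['frame'][45:200,85:310],None,fx=3.5,fy=3.5,interpolation=2))
E
```

```text
w1.npz
 plate ((557.7218017578125, 106.7386474609375), (149.76895141601562, 140.3961639404297), 3.1348378658294678)
 V tops 501 ((608.7410278320312, 92.13097381591797), (19.677433013916016, 74.64651489257812), 3.311967134475708) zmax 0.0531
 V tops 396 ((508.8992919921875, 85.51876831054688), (20.262224197387695, 73.27082824707031), 3.32466459274292) zmax 0.0531
 strap 960 [8.86497378e-01 4.62733597e-01 5.07876343e+02 1.24763336e+02] 0.08324886221255265
 knob 153 [0.4662 0.1045 0.1103] [0.4742 0.113  0.1132] [0.4568 0.0962 0.1001]
 cap red 618 [0.4953 0.2454 0.1498] [0.4784 0.2299 0.145 ] [0.5117 0.2637 0.1525] ((494.92156982421875, 246.39337158203125), 17.419614791870117)
 cap blk 786 [0.6036 0.2528 0.1497] [0.5868 0.2265 0.145 ] [0.6209 0.2714 0.1522] ((602.2296752929688, 248.95498657226562), 22.48221778869629)
 shaft ((579.84423828125, -274.7690124511719), (150.69796752929688, 30.038856506347656), 0.052671268582344055) 0.05584567032118685
top0.npz
 plate ((562.956298828125, 92.5986328125), (180.63941955566406, 217.68174743652344), 84.37242126464844)
 V tops 125 ((605.1582641601562, 90.38374328613281), (20.35209846496582, 72.80184173583984), 4.3010478019714355) zmax 0.054
 V tops 93 ((506.6093444824219, 81.11770629882812), (19.902738571166992, 63.67023849487305), 1.4298685789108276) zmax 0.0556
 strap 227 [8.9853114e-01 4.3890980e-01 5.0495236e+02 1.2432278e+02] 0.08345507863286321
 knob 37 [0.4622 0.1037 0.1114] [0.4704 0.1118 0.1169] [0.4542 0.0958 0.1059]
 cap red 138 [0.4903 0.2431 0.1499] [0.4748 0.2204 0.1451] [0.5083 0.2587 0.1556] ((491.1217956542969, 240.0433349609375), 19.597564697265625)
 cap blk 139 [0.6005 0.2511 0.1495] [0.5847 0.2314 0.1451] [0.6166 0.2675 0.1551] ((601.077880859375, 249.392822265625), 18.501794815063477)
 shaft ((577.7219848632812, -276.89996337890625), (151.13333129882812, 31.85097312927246), 0.11428830027580261) 0.061374349343092126
```

View pics/w1c.png

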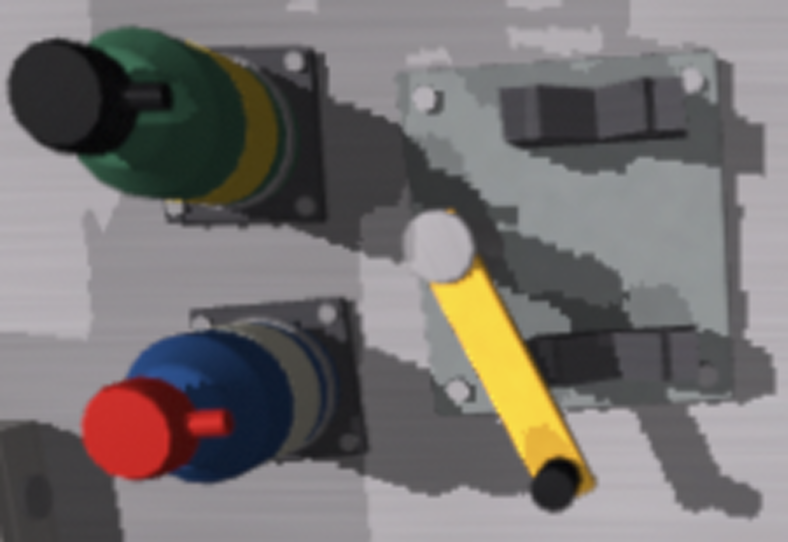

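Wrist measurements agree with the given sizes: plate 149.8 x 140.4 mm, V supports 99.9 mm apart, knob to pivot 99.5 mm.
- V centre ≈ (0.559, 0.089), yaw 0.057.
- The top camera differs by about 2–3 mm, which the V supports will absorb.

Next I push the knob towards +y with the closed fingers.

```bash
python3 -m inch '{"xyz":[[-0.009,0,0.06],[-0.009,0,0.12],[-0.009,0,0.18],[-0.009,0,0.23],[-0.009,0,0.256],[-0.009,0,0.256],[-0.009,-0.015,0.256],[-0.009,-0.03,0.256],[-0.009,-0.045,0.256],[-0.010,-0.06,0.256]],"twist":[[0,0,0],[0,0,0],[0,0,0],[0,0,0],[0,0,0],[0,0,0],[0,0,0],[0,0,0],[0,0,0],[0,0,0]],"jaw":[0,0,0,0,0,0,0,0,0,0]}'
python3 -m inch '{"xyz":[[0,-0.015,0],[0,-0.025,0],[0,-0.027,0],[0,-0.02,0],[0,0,0]],"twist":[[0,0,0],[0,0,0],[0,0,0],[0,0,0],[0,0,0]],"jaw":[0,0,0,0,0]}'
python3 -c "
from h import *
go((.46,0.0,.24,0),(.55,-.2,.24,0),(.5785,-.2755,.12,0.005),(.5785,-.2755,.019,0.005))
c=cap('top');P=cloud(c);z=P[...,2];X=P[...,0];Y=P[...,1]
hsv=cv2.cvtColor(c['frame'],cv2.COLOR_BGR2HSV)
m=(cv2.inRange(hsv,(20,120,80),(35,255,255))>0)&(X>.4)&(X<.6)&(Y>.0)&(Y<.2)
Q=P[m];print(len(Q),cv2.fitLine((Q[:,:2]*1000).astype(np.float32),cv2.DIST_HUBER,0,.01,.01).ravel(),Q.min(0),Q.max(0))
"
```

```text
t: 3.4
tcp_pos: [0.4598, 0.1105, 0.0939]
ee_rot: [-3.14, 0.001, 0.001]
force: [-0.8, -0.4, -0.3]
opening: 0.007
t: 4.03
tcp_pos: [0.4601, 0.1101, 0.0939]
ee_rot: [-3.14, 0.0, 0.002]
force: [0.1, -0.3, -0.3]
opening: 0.005
at [0.4601 0.1101 0.0939] [-3.1401e+00  2.0000e-04  2.0000e-03] F [ 0.1 -0.3 -0.3] open 0.005 t 4.03
[-0.0003  0.1099 -0.1463] [-0.0015  0.0002  0.002 ]
[ 0.0893  0.3101 -0.1466] [-0.0015  0.0002  0.002 ]
[ 0.1177  0.3858 -0.0267] [-0.0015  0.0002 -0.003 ]
[0.1177 0.386  0.0743] [-0.0015  0.0002 -0.003 ]Traceback (most recent call last):
  File "<string>", line 7, in <module>
    Q=P[m];print(len(Q),cv2.fitLine((Q[:,:2]*1000).astype(np.float32),cv2.DIST_HUBER,0,.01,.01).ravel(),Q.min(0),Q.max(0))
                        ~~~~~~~~~~~^^^^^^^^^^^^^^^^^^^^^^^^^^^^^^^^^^^^^^^^^^^^^^^^^^^^^^^^^^^^
cv2.error: OpenCV(4.12.0) /io/opencv/modules/imgproc/src/linefit.cpp:50: error: (-215:Assertion failed) count > 0 in function 'fitLine2D_wods'
```

```bash
python3 -m inch '{"xyz":[[0,0.03,0],[0,0.04,-0.06],[0,0.06,-0.12],[0,0.08,-0.18],[0,0.09,-0.22],[0,0.09,-0.22]],"twist":[[0,0,0],[0,0,0],[0,0,0],[0,0,0],[0,0,0],[0,0,0]],"jaw":[0,0.03,0.06,0.0878,0.0878,0.0878]}'
cat >> h.py <<'E'
def strap(n='wrist'):
    c=cap(n);P=cloud(c);z=P[...,2];X=P[...,0];Y=P[...,1]
    hsv=cv2.cvtColor(c['frame'],cv2.COLOR_BGR2HSV)
    m=(cv2.inRange(hsv,(20,120,80),(35,255,255))>0)&(X>.4)&(X<.62)&(Y>-.03)&(Y<.2)&(z>.075)&(z<.095)
    Q=P[m];v=cv2.fitLine((Q[:,:2]*1000).astype(np.float32),cv2.DIST_HUBER,0,.01,.01).ravel()
    print('strap',len(Q),v,Q.min(0).round(3),Q.max(0).round(3)); return c,P
E
python3 - <<'E'
from h import *
strap()
go((.52,-.2,.24,0),(.5785,-.2755,.12,0.003),(.5785,-.2755,.019,0.003))
E
```

```text
t: 4.82
tcp_pos: [0.4624, 0.0165, 0.3174]
ee_rot: [3.141, -0.007, -0.001]
force: [0.7, -0.6, -0.2]
opening: 0.535
strap 1122 [ 9.9900228e-01 -4.4659059e-02  5.0166641e+02  1.5170992e+02] [0.446 0.137 0.077] [0.565 0.166 0.09 ]
at [0.461  0.0171 0.3151] [ 3.1415e+00 -2.8000e-03 -4.0000e-04] F [-0.4  0.3 -1.6] open 0.583 t 4.88
[0.0589 0.2171 0.0753] [ 0.0001 -0.0028 -0.0004]
[0.1171 0.2926 0.1954] [ 0.0001 -0.0028 -0.0034]
[0.1168 0.2925 0.2964] [ 0.0001 -0.0028 -0.0034]
```

The strap is now open to about 1.67 rad. Next is the shaft.

```bash
python3 -m inch '{"xyz":[[0.03,0.055,0],[0.06,0.11,0],[0.09,0.17,0],[0.117,0.23,0.02],[0.117,0.2925,0.06],[0.117,0.2925,0.12],[0.117,0.2925,0.18],[0.117,0.2925,0.19],[0.117,0.2925,0.19]],"twist":[[0,0,0],[0,0,0],[0,0,0],[0,0,0],[0,0,0],[0,0,0],[0,0,0],[0,0,0],[0,0,0]],"jaw":[0.0878,0.0878,0.0878,0.0878,0.0878,0.0878,0.0878,0.0878,0.0878]}'
python3 - <<'E'
from h import *
c=cap('wrist');P=cloud(c);X,Y,z=P[...,0],P[...,1],P[...,2];hsv=cv2.cvtColor(c['frame'],cv2.COLOR_BGR2HSV)
m=(X>.48)&(X<.68)&(Y>-.3)&(Y<-.25)&(z>.046)&(z<.06)&(hsv[...,1]<90); Q=P[m]; print(len(Q),cv2.minAreaRect((Q[:,:2]*1000).astype(np.float32)),np.percentile(Q[:,2],95))
cv2.imwrite('pics/w2.png',c['frame'])
go((.5785,-.2755,.0195,0.003))
E
```

```text
t: 6.0
tcp_pos: [0.5773, -0.2745, 0.1239]
ee_rot: [-3.14, 0.001, -0.0]
force: [-0.5, -0.0, 0.2]
opening: 1.001
5665 ((580.499267578125, -276.89727783203125), (149.39202880859375, 28.674461364746094), 0.13976234197616577) 0.054233391409082995
at [ 0.5788 -0.2753  0.126 ] [ 3.1415e+00 -2.9000e-03 -1.0000e-04] F [-0.3  0.1  0.5] open 1.0 t 6.05
[-0.0006  0.0002  0.1065] [ 0.0001 -0.0029 -0.0031]
```

View pics/w2.png

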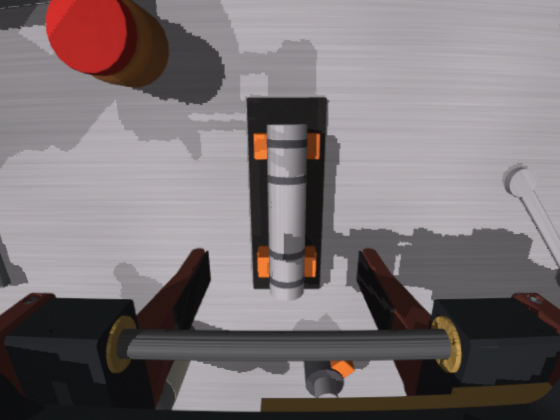

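The close view shows the shaft upright in the picture from (288,125) to (288,295), between the open fingers at (205,255) and (365,255). It measures 149 mm long with its middle at (0.580, -0.277). I'll descend and grip.

```bash
python3 -m inch '{"xyz":[[0.0015,0.0015,0.04],[0.0015,0.0015,0.08],[0.0015,0.0015,0.1],[0.0015,0.0015,0.107],[0.0015,0.0015,0.107],[0.0015,0.0015,0.107]],"twist":[[0,0,0],[0,0,0],[0,0,0],[0,0,0],[0,0,0],[0,0,0]],"jaw":[0.0878,0.0878,0.0878,0.0878,0.07,0.05]}'
python3 -m inch '{"xyz":[[0,0,0],[0,0,0],[0,0,0],[0,0,0],[0,0,0],[0,0,0]],"twist":[[0,0,0],[0,0,0],[0,0,0],[0,0,0],[0,0,0],[0,0,0]],"jaw":[0.03,0.01,0,0,0,0]}'
python3 -c "
from h import *
go((.58,-.277,.22,0))"
```

```text
t: 6.8
tcp_pos: [0.582, -0.2774, 0.0209]
ee_rot: [3.14, -0.006, 0.0]
force: [-0.5, -0.4, 0.5]
opening: 0.812
t: 7.55
tcp_pos: [0.5819, -0.2773, 0.0209]
ee_rot: [3.14, -0.006, 0.0]
force: [0.1, 1.1, 1.5]
opening: 0.362
at [ 0.5819 -0.2773  0.0209] [ 3.1401e+00 -5.5000e-03  2.0000e-04] F [0.1 1.1 1.5] open 0.362 t 7.55
[-0.0008  0.     -0.1991] [ 0.0015 -0.0055  0.0001]
```

The opening is 31.8 mm, which is the 32 mm shaft. Lifting.

```bash
python3 -m inch '{"xyz":[[0,0,-0.03],[0,0,-0.08],[0,0,-0.14],[0,0,-0.2],[0,-0.04,-0.23],[0,-0.1,-0.23],[-0.005,-0.16,-0.23],[-0.01,-0.22,-0.23],[-0.015,-0.28,-0.23],[-0.02,-0.34,-0.23]],"twist":[[0,0,0],[0,0,0],[0,0,0],[0,0,0],[0,0,0],[0,0,0],[0,0,-0.02],[0,0,-0.03],[0,0,-0.057],[0,0,-0.057]],"jaw":[0,0,0,0,0,0,0,0,0,0]}'
python3 -m inch '{"xyz":[[0,0,0],[0,0,0]],"twist":[[0,0,0],[0,0,0]],"jaw":[0,0]}'
python3 - <<'E'
from h import *
go((.560,.0888,.12,0.057),(.560,.0888,.06,0.057),(.560,.0888,.0385,0.057))
c=cap('wrist');P=cloud(c);X,Y,z=P[...,0],P[...,1],P[...,2]
m=(X>.49)&(X<.72)&(Y>.05)&(Y<.13)&(z>.2)&(z<.3); print(get_state()['tcp_pos'])
Q=P[m]; print(len(Q),Q.min(0),Q.max(0))
E
```

```text
t: 8.8
tcp_pos: [0.5594, 0.0648, 0.2493]
ee_rot: [3.14, -0.004, 0.057]
force: [0.7, -0.3, -4.2]
opening: 0.364
t: 9.05
tcp_pos: [0.5587, 0.0647, 0.2484]
ee_rot: [3.139, -0.002, 0.059]
force: [-0.0, -0.6, -5.2]
opening: 0.359
at [0.5587 0.0647 0.2484] [ 3.139e+00 -1.900e-03  5.850e-02] F [-0.  -0.6 -5.2] open 0.359 t 9.05
[ 0.0025 -0.0243  0.1283] [ 0.0026 -0.0019  0.0015]
[ 0.0024 -0.0245  0.1883] [ 0.0026 -0.0019  0.0015]
[ 0.0023 -0.0245  0.2098] [ 0.0026 -0.0019  0.0015]
[0.55903802 0.0639848  0.24859952]
14866 [0.49005941 0.05000405 0.24846059] [0.63312514 0.09395567 0.29999465]
```

```bash
python3 -m inch '{"xyz":[[0.002,-0.024,0.03],[0.002,-0.0245,0.08],[0.002,-0.0245,0.13],[0.002,-0.0245,0.16],[0.002,-0.0245,0.185],[0.002,-0.0245,0.2],[0.002,-0.0245,0.206],[0.002,-0.0245,0.209],[0.002,-0.0245,0.209]],"twist":[[0,0,0],[0,0,0],[0,0,0],[0,0,0],[0,0,0],[0,0,0],[0,0,0],[0,0,0],[0,0,0]],"jaw":[0,0,0,0,0,0,0,0,0]}'
python3 - <<'E'
from h import *
go((.560,.0888,.0385,0.057))
c=cap('wrist');cv2.imwrite('pics/w3.png',c['frame'])
E
```

```text
t: 10.22
tcp_pos: [0.5608, 0.0879, 0.0402]
ee_rot: [3.139, -0.004, 0.057]
force: [0.0, -0.9, -4.0]
opening: 0.361
at [0.5608 0.0879 0.0402] [ 3.1389 -0.0036  0.057 ] F [ 0.  -0.9 -4. ] open 0.361 t 10.22
[-0.0007 -0.0009  0.0017] [ 0.0026 -0.0036  0.    ]
```

View pics/w3.png

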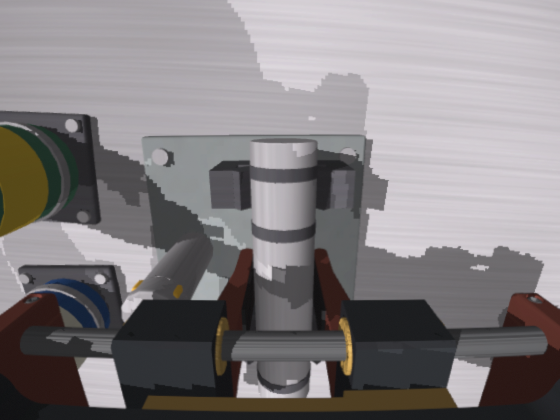

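The shaft, axis at column 284, lies centred over the far V at (284,185). Force shows it is still hanging, about 2 mm up. I'll lower it and open part-way, because the post is close on the +y side.

```bash
python3 -m inch '{"xyz":[[0,-0.0005,0.001],[0,-0.0005,0.002],[0,-0.0005,0.0025],[0,-0.0005,0.0025],[0,-0.0005,0.0025],[0,-0.0005,0.0025],[0,-0.0005,0.0025],[0,-0.0005,0.0025],[0,-0.0005,0.0025]],"twist":[[0,0,0],[0,0,0],[0,0,0],[0,0,0],[0,0,0],[0,0,0],[0,0,0],[0,0,0],[0,0,0]],"jaw":[0,0,0,0,0.034,0.042,0.05,0.05,0.05]}'
python3 -m inch '{"xyz":[[0,0,0],[0,0,-0.02],[0,0,-0.06],[0,0,-0.12],[0,0,-0.18],[-0.04,0.02,-0.22],[-0.08,0.05,-0.26],[-0.11,0.08,-0.29],[-0.11,0.08,-0.29]],"twist":[[0,0,0],[0,0,0],[0,0,0],[0,0,0],[0,0,0],[0,0,0],[0,0,0],[0,0,0],[0,0,0]],"jaw":[0.05,0.05,0.05,0.05,0.03,0,0,0,0]}'
python3 - <<'E'
from h import *
c,P=strap(); cv2.imwrite('pics/w4.png',c['frame']); X,Y,z=P[...,0],P[...,1],P[...,2]
m=(X>.46)&(X<.66)&(Y>.06)&(Y<.12)&(z>.06)&(z<.08); Q=P[m]; print('shaft',cv2.minAreaRect((Q[:,:2]*1000).astype(np.float32)),np.percentile(Q[:,2],[50,95]))
m&=z>.066; Q=P[m]; print('ridge',cv2.minAreaRect((Q[:,:2]*1000).astype(np.float32)),cv2.fitLine((Q[:,:2]*1000).astype(np.float32),cv2.DIST_HUBER,0,.01,.01).ravel())
m=(X>.44)&(X<.47)&(Y>.13)&(Y<.18)&(z>.1)&(z<.12);print('knob',P[m].mean(0))
go()
E
```

```text
t: 11.4
tcp_pos: [0.5608, 0.0885, 0.0378]
ee_rot: [3.139, -0.004, 0.057]
force: [0.0, -0.1, 0.7]
opening: 0.571
t: 12.52
tcp_pos: [0.4541, 0.0016, 0.3302]
ee_rot: [3.137, -0.009, 0.055]
force: [-0.3, -0.1, 0.0]
opening: 0.036
strap 1090 [ 9.9927342e-01 -3.8112771e-02  5.0082391e+02  1.5163824e+02] [0.446 0.139 0.077] [0.545 0.167 0.094]
shaft ((559.3298950195312, 88.71434783935547), (149.71620178222656, 32.02149200439453), 3.3848867416381836) [0.06881021 0.07143365]
ridge ((559.3179931640625, 88.97777557373047), (149.52322387695312, 25.760791778564453), 2.698803424835205) [9.9838996e-01 5.6722965e-02 5.6254059e+02 8.8590065e+01]
knob [0.45692071 0.1552196  0.10974603]
at [0.4546 0.0026 0.3287] [ 3.1386 -0.007   0.0551] F [-0.2  0.4 -0. ] open 0.01 t 12.57
```

View pics/w4.png

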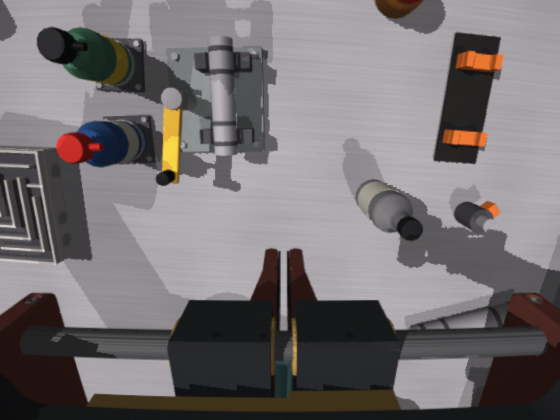

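The shaft is seated: middle (0.559, 0.089), yaw 0.057, ridge height 0.071. The picture shows it at (223,95) across both Vs. The knob is at (165,178). Now I put the fingers on the +y side of the knob and sweep it round.

```bash
python3 - <<'E'
from h import *
go((.455,.06,.33,.057),(.453,.188,.33,.057),(.453,.188,.093,.057))
y=.057; M=np.array([[np.cos(y),-np.sin(y)],[np.sin(y),np.cos(y)]]); piv=np.array([.5554,.1487])
for a in np.arange(1.6,-.11,-.1):
    k=piv+.1*M@[-np.sin(a),-np.cos(a)]; t=M@[np.cos(a),-np.sin(a)]; p=k-.020*t
    # in tool frame (yaw .057) relative to start (.453,.188)
    d=M.T@(p-[.453,.188]); print(round(a,2),p.round(4),'tool',d[0].round(4),(-d[1]).round(4))
E
```

```text
at [0.4546 0.0026 0.3287] [ 3.1386 -0.007   0.0551] F [-0.2  0.4 -0. ] open 0.01 t 12.57
[ 0.0036 -0.0573 -0.0015] [ 0.003  -0.007  -0.0019]
[ 0.0087 -0.1852 -0.0018] [ 0.003  -0.007  -0.0019]
[ 0.007  -0.1859  0.2352] [ 0.003  -0.007  -0.0019]
1.6 [0.4549 0.1659] tool 0.0006 0.0222
1.5 [0.4537 0.1558] tool -0.0012 0.0322
1.4 [0.4535 0.1456] tool -0.0019 0.0424
1.3 [0.4543 0.1354] tool -0.0017 0.0525
1.2 [0.4561 0.1254] tool -0.0005 0.0627
1.1 [0.4589 0.1156] tool 0.0018 0.0726
1.0 [0.4627 0.1062] tool 0.005 0.0823
0.9 [0.4674 0.0971] tool 0.0092 0.0916
0.8 [0.473  0.0886] tool 0.0143 0.1004
0.7 [0.4794 0.0807] tool 0.0203 0.1087
0.6 [0.4866 0.0734] tool 0.027 0.1163
0.5 [0.4945 0.0669] tool 0.0345 0.1232
0.4 [0.5029 0.0613] tool 0.0426 0.1294
0.3 [0.5119 0.0565] tool 0.0513 0.1347
0.2 [0.5214 0.0526] tool 0.0605 0.1391
0.1 [0.5311 0.0497] tool 0.0701 0.1426
-0.0 [0.5411 0.0477] tool 0.08 0.1451
-0.1 [0.5513 0.0468] tool 0.0901 0.1466
```

```bash
python3 -m inch '{"xyz":[[0.004,-0.06,0],[0.008,-0.12,0],[0.008,-0.185,0],[0.008,-0.186,0.03],[0.007,-0.186,0.09],[0.007,-0.186,0.15],[0.007,-0.186,0.2],[0.007,-0.186,0.225],[0.007,-0.186,0.235],[0.007,-0.186,0.235]],"twist":[[0.003,-0.007,0],[0.003,-0.007,0],[0.003,-0.007,0],[0.003,-0.007,0],[0.003,-0.007,0],[0.003,-0.007,0],[0.003,-0.007,0],[0.003,-0.007,0],[0.003,-0.007,0],[0.003,-0.007,0]],"jaw":[0,0,0,0,0,0,0,0,0,0]}'
python3 -c "
from h import *
go((.453,.188,.093,.057))"
```

```text
t: 13.82
tcp_pos: [0.4526, 0.1885, 0.0924]
ee_rot: [3.141, 0.002, 0.056]
force: [1.0, -0.1, 0.4]
opening: 0.008
at [0.4526 0.1885 0.0924] [3.1414e+00 1.8000e-03 5.5500e-02] F [ 1.  -0.1  0.4] open 0.008 t 13.82
[ 0.0004  0.0005 -0.0006] [ 0.0002  0.0018 -0.0015]
```

```bash
python3 -m inch '{"xyz":[[0,0.012,0],[0.001,0.022,0],[-0.001,0.032,0],[-0.002,0.042,0],[-0.0015,0.053,0],[0,0.063,0],[0.002,0.073,0],[0.005,0.082,0],[0.009,0.092,0],[0.0145,0.1005,0]],"twist":[[0,0,0],[0,0,0],[0,0,0],[0,0,0],[0,0,0],[0,0,0],[0,0,0],[0,0,0],[0,0,0],[0,0,0]],"jaw":[0,0,0,0,0,0,0,0,0,0]}'
python3 - <<'E'
from h import *
strap('side')
for z in ('side','wrist'):
    try: strap(z)
    except Exception as e: print(z,'no')
go((.473,.0886,.093,.057),(.4866,.0734,.093,.057),(.5029,.0613,.093,.057),(.5214,.0526,.093,.057))
E
```

```text
t: 15.08
tcp_pos: [0.4726, 0.0883, 0.0922]
ee_rot: [3.141, 0.003, 0.055]
force: [0.7, 0.8, 0.6]
opening: 0.004
strap 103 [  0.71221864   0.7019577  524.3042     119.91356   ] [0.498 0.099 0.076] [0.552 0.146 0.088]
strap 108 [  0.762861     0.64656246 523.5148     118.03818   ] [0.499 0.099 0.076] [0.551 0.149 0.087]
strap 5638 [  0.622654    0.7824973 522.761     107.83816  ] [0.484 0.06  0.075] [0.57  0.15  0.095]
at [0.4728 0.0883 0.0922] [3.1411e+00 2.2000e-03 5.4700e-02] F [ 1.  -0.5  0.1] open 0.008 t 15.22
[ 0.0002 -0.0003 -0.0008] [ 0.0004  0.0022 -0.0023]
[ 0.0129  0.0157 -0.0008] [ 0.0004  0.0022 -0.0023]
[ 0.0285  0.0286 -0.0008] [ 0.0004  0.0022 -0.0023]
[ 0.0465  0.0383 -0.0009] [ 0.0004  0.0022 -0.0023]
```

```bash
python3 -m inch '{"xyz":[[0.006,0.008,-0.0005],[0.0127,0.016,-0.0005],[0.020,0.023,-0.0005],[0.028,0.029,-0.0005],[0.037,0.034,-0.0005],[0.046,0.0387,-0.0005],[0.056,0.042,-0.0005],[0.060,0.0435,-0.0005],[0.060,0.0435,-0.0005]],"twist":[[0,0,0],[0,0,0],[0,0,0],[0,0,0],[0,0,0],[0,0,0],[0,0,0],[0,0,0],[0,0,0]],"jaw":[0,0,0,0,0,0,0,0,0]}'
python3 - <<'E'
from h import *
strap()
go((.5411,.0477,.093,.057))
E
```

```text
t: 16.35
tcp_pos: [0.5357, 0.0481, 0.0926]
ee_rot: [3.141, 0.002, 0.055]
force: [-0.1, -0.0, -0.2]
opening: 0.005
strap 5159 [ 7.0646115e-02 -9.9750143e-01  5.5900543e+02  9.1795647e+01] [0.545 0.038 0.075] [0.568 0.141 0.095]
at [0.5353 0.0482 0.0926] [3.1411e+00 2.0000e-03 5.4900e-02] F [-0.8 -0.3  0.7] open 0.006 t 16.4
[ 0.0058  0.0008 -0.0004] [ 0.0005  0.002  -0.0021]
```

The strap direction matches closed to within measurement error. A small nudge against the stop will confirm it.

```bash
python3 -m inch '{"xyz":[[0.002,0,0],[0.004,0,0],[0.006,0,0],[0.006,0,0]],"twist":[[0,0,0],[0,0,0],[0,0,0],[0,0,0]],"jaw":[0,0,0,0]}'
python3 -c "
from h import *
go((.5353,.0482,.093,.057))"
```

```text
t: 16.9
tcp_pos: [0.5413, 0.0486, 0.0926]
ee_rot: [3.141, 0.002, 0.055]
force: [-1.8, -0.1, 1.3]
opening: 0.005
at [0.5413 0.0486 0.0926] [3.1411e+00 2.0000e-03 5.4900e-02] F [-1.8 -0.1  1.3] open 0.005 t 16.9
[-0.0061  0.     -0.0004] [ 0.0005  0.002  -0.0021]
```

```bash
python3 -m inch '{"xyz":[[0.001,0,0],[0.001,0,0],[-0.02,0,0],[-0.03,0,-0.05],[-0.05,0,-0.11],[-0.08,-0.03,-0.16],[-0.10,-0.08,-0.18],[-0.10,-0.12,-0.18],[-0.10,-0.12,-0.18],[-0.10,-0.12,-0.18]],"twist":[[0,0,0],[0,0,0],[0,0,0],[0,0,0],[0,0,0],[0,0,0],[0,0,0],[0,0,0],[0,0,0],[0,0,0]],"jaw":[0,0,0,0,0,0,0,0,0,0]}'
python3 - <<'E'
from h import *
c,P=strap(); cv2.imwrite('pics/w5.png',c['frame']); X,Y,z=P[...,0],P[...,1],P[...,2]
hsv=cv2.cvtColor(c['frame'],cv2.COLOR_BGR2HSV); red=((hsv[...,0]<8)|(hsv[...,0]>170))&(hsv[...,1]>120)
m=red&(X>.45)&(X<.54)&(Y>.2)&(Y<.29)&(z>.146)&(z<.156); Q=P[m]; print('red',len(Q),np.median(Q,0),Q.min(0),Q.max(0))
m2=m&(Y>.226);Q=P[m2];print(cv2.minEnclosingCircle((Q[:,:2]*1000).astype(np.float32)))
v,u=np.nonzero(m); print('px',u.mean(),v.mean())
m=(X>.46)&(X<.66)&(Y>.06)&(Y<.12)&(z>.06)&(z<.0725); Q=P[m]; print('shaft',cv2.minAreaRect((Q[:,:2]*1000).astype(np.float32)),np.percentile(Q[:,2],[50,95]))
go((.495,.246,.2,.057),(.495,.246,.155,.057),(.495,.246,.139,.057))
E
```

```text
t: 18.15
tcp_pos: [0.4355, 0.1628, 0.2726]
ee_rot: [3.141, 0.002, 0.056]
force: [-0.6, -0.1, 0.5]
opening: 0.008
strap 1652 [ 3.902322e-02 -9.992383e-01  5.580152e+02  9.515630e+01] [0.545 0.04  0.08 ] [0.571 0.139 0.094]
red 1032 [0.4948965  0.24637822 0.14978182] [0.47845697 0.22988153 0.14600375] [0.51116592 0.26292248 0.15232379]
((494.71954345703125, 247.0045623779297), 17.14200782775879)
px 196.2781007751938 139.25387596899225
shaft ((559.5064697265625, 89.6029052734375), (149.97802734375, 31.22176170349121), 3.296539545059204) [0.06870484 0.07135806]
at [0.4355 0.1624 0.2725] [3.1407e+00 2.1000e-03 5.4600e-02] F [-0.  -0.7 -0.6] open 0.005 t 18.2
[ 0.0642 -0.0803  0.0722] [ 0.0009  0.0021 -0.0024]
[ 0.0643 -0.0803  0.1172] [ 0.0009  0.0021 -0.0024]
[ 0.0643 -0.0804  0.1332] [ 0.0009  0.0021 -0.0024]
```

View pics/w5.png

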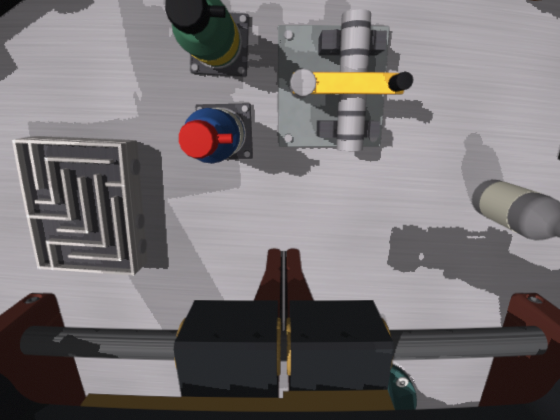

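The picture shows the strap straight across the shaft (yellow at (350,83), knob (400,80)). The red cap is at (196,139), top measured (0.4948, 0.2465, 0.150), which matches the given 150 mm. Next I move above it and press.

```bash
python3 -m inch '{"xyz":[[0.03,-0.04,0],[0.064,-0.08,0.02],[0.064,-0.0805,0.07],[0.064,-0.0805,0.1],[0.064,-0.0805,0.112],[0.064,-0.0805,0.112]],"twist":[[0,0,0],[0,0,0],[0,0,0],[0,0,0],[0,0,0],[0,0,0]],"jaw":[0,0,0,0,0,0]}'
python3 -c "
from h import *
go((.4948,.2465,.150,.057),(.4948,.2465,.140,.057))"
```

```text
t: 18.95
tcp_pos: [0.4948, 0.2453, 0.1598]
ee_rot: [3.14, 0.003, 0.053]
force: [0.2, 0.6, -0.1]
opening: 0.008
at [0.4948 0.2453 0.1598] [3.1402 0.0033 0.0534] F [ 0.2  0.6 -0.1] open 0.008 t 18.95
[ 0.0001 -0.0012  0.0098] [ 0.0013  0.0033 -0.0036]
[ 0.0001 -0.0013  0.0198] [ 0.0013  0.0033 -0.0036]
```

```bash
python3 -m inch '{"xyz":[[0,-0.001,0.008],[0,-0.001,0.012],[0,-0.001,0.015],[0,-0.001,0.0175],[0,-0.001,0.0192],[0,-0.001,0.0198],[0,-0.001,0.0198]],"twist":[[0,0,0],[0,0,0],[0,0,0],[0,0,0],[0,0,0],[0,0,0],[0,0,0]],"jaw":[0,0,0,0,0,0,0]}'
```

```text
t: 19.82
tcp_pos: [0.4958, 0.2464, 0.1414]
ee_rot: [3.14, 0.001, 0.054]
force: [-0.9, -2.0, 8.9]
opening: 0.008
```

8.9 N at z=0.1414, so it's nearly down. I'll press on until the force rises above 10 N.

```bash
python3 -m inch '{"xyz":[[0,0,0.0015],[0,0,0.0025],[0,0,0.0035],[0,0,0.0035]],"twist":[[0,0,0],[0,0,0],[0,0,0],[0,0,0]],"jaw":[0,0,0,0]}'
```

```text
t: 20.32
tcp_pos: [0.4959, 0.2464, 0.1402]
ee_rot: [3.14, -0.001, 0.054]
force: [-4.8, -2.3, 18.6]
opening: 0.009
```

18.6 N at z=0.1402: the cap is firmly on its stop and has been held there. I'll release it and retreat.

```bash
python3 -m inch '{"xyz":[[0,0,0.001],[0,0,-0.02],[0,0,-0.06],[-0.02,0.02,-0.11],[-0.06,0.08,-0.13],[-0.06,0.08,-0.13],[-0.06,0.08,-0.13]],"twist":[[0,0,0],[0,0,0],[0,0,0],[0,0,0],[0,0,0],[0,0,0],[0,0,0]],"jaw":[0,0,0,0,0,0,0]}'
python3 - <<'E'
from h import *
c,P=strap(); cv2.imwrite('pics/w6.png',c['frame']); X,Y,z=P[...,0],P[...,1],P[...,2]
hsv=cv2.cvtColor(c['frame'],cv2.COLOR_BGR2HSV); red=((hsv[...,0]<8)|(hsv[...,0]>170))&(hsv[...,1]>120)
m=red&(X>.45)&(X<.54)&(Y>.23)&(Y<.29)&(z>.13); print('red',np.median(P[m],0))
m=(X>.58)&(X<.62)&(Y>.23)&(Y<.27)&(z>.13); print('blk',np.median(P[m],0))
m=(X>.46)&(X<.66)&(Y>.06)&(Y<.12)&(z>.06)&(z<.0725); Q=P[m]; print('shaft',cv2.minAreaRect((Q[:,:2]*1000).astype(np.float32)),np.percentile(Q[:,2],[50,95]))
c=cap('top');P=cloud(c);X,Y,z=P[...,0],P[...,1],P[...,2]
for n,a,b,cc,d,e,f in(('bottle',.38,.47,-.2,-.1,.15,.2),('jar',.66,.78,-.2,-.08,.05,.09),('sol',.36,.45,-.37,-.27,.04,.09)):
    m=(X>a)&(X<b)&(Y>cc)&(Y<d)&(z>e)&(z<f); print(n,np.median(P[m],0).round(4))
go()
E
```

```text
t: 21.2
tcp_pos: [0.4402, 0.1632, 0.2705]
ee_rot: [3.141, -0.001, 0.053]
force: [1.1, -0.2, -0.1]
opening: 0.004
strap 1643 [ 4.3034568e-02 -9.9907357e-01  5.5814673e+02  9.5008308e+01] [0.545 0.04  0.078] [0.571 0.138 0.092]
red [0.46677492 0.23807063 0.36234784]
blk [0.60027482 0.25093786 0.14930582]
shaft ((559.3331909179688, 89.39666748046875), (150.0553741455078, 31.317087173461914), 3.4464380741119385) [0.0687428  0.07125879]
bottle [ 0.4212 -0.1482  0.1704]
jar [ 0.7166 -0.1434  0.0696]
sol [ 0.403  -0.3165  0.0512]
at [0.4406 0.164  0.2698] [ 3.141e+00 -3.000e-04  5.390e-02] F [-0.  -0.1  0.1] open 0.006 t 21.3
```

View pics/w6.png

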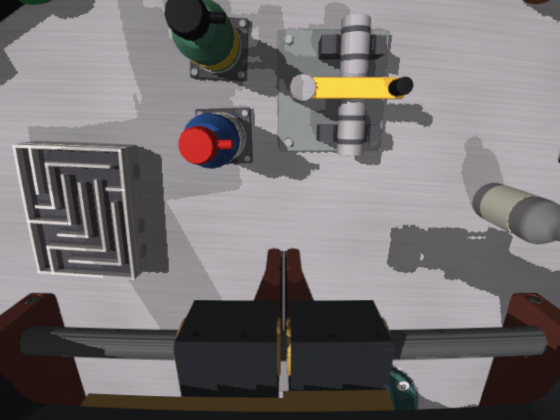

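The picture shows the strap across the shaft at (350,88), the red cap up at (196,146), and the gripper clear. My red-cap reading was polluted by the brown finger parts at z 0.36, so I'll repeat it with a height bound and then hand in.

```bash
python3 - <<'E'
from h import *
from cell import workorder
c=cap('wrist');P=cloud(c);X,Y,z=P[...,0],P[...,1],P[...,2]
hsv=cv2.cvtColor(c['frame'],cv2.COLOR_BGR2HSV); red=((hsv[...,0]<8)|(hsv[...,0]>170))&(hsv[...,1]>120)
m=red&(X>.47)&(X<.52)&(Y>.23)&(Y<.27)&(z>.12)&(z<.17); h=np.median(P[m][:,2]); print('red',m.sum(),h)
if abs(h-.15)<.002: print(workorder.sign_off())
E
```

```text
red 1180 0.14961382189888917
the job is handed in; nothing more can be done
None
```

The job is done and handed in, about 21 s into the 72 s allowed. `sign_off` reports no verdict, so the results below are my own checks.

**What I did**
- **Strap opened:** it lay part-way across the groove at the start, so I pushed it open to about 1.67 rad first.
- **Shaft:** I gripped the 32 mm shaft in the cradle, laid it in both Vs and released it.
- **Strap closed:** I swung it over the shaft until its direction read closed.
- **Red cap:** I pressed it to its stop (18.6 N with the fingertips 9.8 mm below the cap's rest height), let it spring back and moved the arm clear.

**Last checks**
- **Shaft:** centred within about 1 mm of the measured V centre, within 0.005 rad of the groove, with its top at 71 mm as expected.
- **Strap:** within about 0.02 rad of closed.
- **Caps:** red cap top at 149.6 mm and black cap top at 149.3 mm, both up.
- **Bystanders:** bottle, jar and solenoid moved less than 2 mm.
- **Robot:** the force reading was about zero and the gripper was clear of everything.

**Disagreements**
- The top and wrist cameras differ by 2–3 mm. I used the wrist values.
- The last nudge against the strap's stop showed only about 2 N. That the strap is fully closed therefore rests on its measured direction, not on a firm contact.
- One red-cap height reading was wrong because it picked up part of the gripper. I repeated it with a height limit before handing in.

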